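# Hang the spoon caddy on the cupboard-side screw

## Task

Hang the white spoon caddy on the screw in the side of the wooden spice cupboard. Bring the round part of its keyhole over the screw head until the caddy's back lies flat on the panel, then, still holding it, slide it down until the screw is at the top of the slot and let go, so that it hangs there straight. Press only lightly (the screw was driven by eye, so feel for it) and leave everything else on the platform where it is.

Things in the scene. Friction and masses are not known exactly. Their poses are not given: they have to be found in the camera images.
- caddy: White plastic spoon caddy, an open-topped box 60 deep (x) by 52 wide (y) by 100 mm tall, walls 3 mm, about 0.16 kg, standing upright. Origin: centre of its underside; z up, x to its back. The back wall (4 mm thick, 52 mm wide, rear face at x = +30 mm) rises to z = 156 mm and has a keyhole in the part above the box.
- grip_point (a point): Inside the caddy, midway between its side walls, a good place to grip them across the 52 mm width: caddy frame (-10, 0, 74) mm, axes as the caddy's. The side walls run from x = -30 to +26 mm and up to z = 100 mm. Lean the gripper about 25 degrees back from the panel, or grip further forward, to clear the back wall and the cupboard.
- keyhole_round (a point): Centre of the keyhole's round part, 17.5 mm across, on the rear face of the back wall: caddy frame (30, 0, 118) mm, axes as the caddy's. A slot 9 mm wide runs UP from it to z = 139 mm.
- keyhole_end (a point): Where the screw's centre lies when the caddy hangs fully down, 3 mm under the slot's top end, on the rear face of the back wall: caddy frame (30, 0, 136) mm, 18 mm above keyhole_round, axes as the caddy's.
- cupboard: Fixed wooden spice cupboard, 180 (x) by 240 (y) by 270 mm tall, two doors with knobs on its +x front. Origin: centre of its underside, z up. The screw stands square out of its plain side panel, the face at y = -120 mm, whose outward normal is the cupboard's -y. Contact of the caddy with cupboard or screw above 35 N counts as forcing; 4 to 8 N is enough to press or slide.
- panel_point (a point): Middle of the side panel at the screw's height: cupboard frame (0, -120, 205) mm, on the panel's surface, axes as the cupboard's. The steel screw, driven by eye, is at exactly this height but anywhere up to 14 mm either way along cupboard x, to be felt or looked for. It does not give.
- panel_top (a point): Top edge of the side panel, above panel_point: cupboard frame (0, -120, 270) mm. The screw's head is 14 mm across, edge bevelled 0.8 mm, 4 mm thick; its 6 mm shank leaves 6.5 mm between panel and head. So the caddy's rear face stops 10.5 mm off the panel while the keyhole is not over the head, and lies on the panel when it is.
- tumbler: Bystander: open steel tumbler, 70 mm across, 100 mm tall, loose. Origin at the centre of its underside.
- katori: Bystander: small open steel katori bowl, 90 mm across, 40 mm tall, loose, near the cupboard. Origin at the centre of its underside.
- chakla: Bystander: round wooden chakla rolling board, 230 mm across, 45 mm tall on three feet, loose. Origin at the centre of its underside.
- ladle: Bystander: steel ladle about 290 mm long lying on the platform, bowl 74 mm across and 26 mm tall, loose. Origin under the bowl; the handle runs along its +y.
- jar0: Bystander: small glass spice jar with a silver twist cap, 50 mm across, 75 mm tall, one of six standing loose on the 230 mm black lazy Susan (which turns). Origin at the centre of its underside.
- jar1: Bystander: small glass spice jar with a silver twist cap, 50 mm across, 75 mm tall, one of six standing loose on the 230 mm black lazy Susan (which turns). Origin at the centre of its underside.
- jar2: Bystander: small glass spice jar with a silver twist cap, 50 mm across, 75 mm tall, one of six standing loose on the 230 mm black lazy Susan (which turns). Origin at the centre of its underside.
- jar3: Bystander: small glass spice jar with a silver twist cap, 50 mm across, 75 mm tall, one of six standing loose on the 230 mm black lazy Susan (which turns). Origin at the centre of its underside.
- jar4: Bystander: small glass spice jar with a silver twist cap, 50 mm across, 75 mm tall, one of six standing loose on the 230 mm black lazy Susan (which turns). Origin at the centre of its underside.
- jar5: Bystander: small glass spice jar with a silver twist cap, 50 mm across, 75 mm tall, one of six standing loose on the 230 mm black lazy Susan (which turns). Origin at the centre of its underside.
Mind the look-alikes: they are no part of the job. What is meant by the caddy is not orange, and is the smaller of those in its own colour.

How it is judged:
On the way, in this order (a step that is already met when the one before it is completed fails the run):
1. the screw head is through the round part of the keyhole: the caddy's back lies flat on the panel, not yet slid down (y of keyhole_end in the frame of cupboard above -0.1235 m and angle between the x axis of caddy and the y axis of cupboard, either way round below 0.09 rad and angle between caddy's own z axis and vertical below 0.09 rad and x of keyhole_end in the frame of cupboard between -0.017 and 0.017 m and z of keyhole_end in the frame of cupboard above 0.213 m), for 0.05 s.
2. slid down on the screw to the slot's end while still held (y of keyhole_end in the frame of cupboard above -0.1235 m and angle between the x axis of caddy and the y axis of cupboard, either way round below 0.09 rad and angle between caddy's own z axis and vertical below 0.09 rad and x of keyhole_end in the frame of cupboard between -0.017 and 0.017 m and z of keyhole_end in the frame of cupboard between 0.2 and 0.209 m and contact force between the fingers and caddy above 0.5 N), for 0.05 s.
At the end, for the whole second after the job is handed in: The caddy hangs at rest on the screw, let go: the slot's seat (keyhole_end) is level with the screw (205 mm, -5/+4 mm) and within 17 mm of the panel's middle, its back is within 3.5 mm of the panel and parallel to it within 0.09 rad, and it is upright within 0.09 rad (y of keyhole_end in the frame of cupboard above -0.1235 m and angle between the x axis of caddy and the y axis of cupboard, either way round below 0.09 rad and angle between caddy's own z axis and vertical below 0.09 rad and x of keyhole_end in the frame of cupboard between -0.017 and 0.017 m and z of keyhole_end in the frame of cupboard between 0.2 and 0.209 m and linear speed of caddy below 0.02 m/s and angular speed of caddy below 0.1 rad/s); the robot touches nothing.
It fails at once if the caddy was forced against the cupboard or its screw (over 35 N) (contact force between caddy and cupboard above 35 N).
It fails at once if the robot struck the cupboard (contact force between any of the arm, the fingers and cupboard above 15 N).
It fails at once if a bystander was moved more than 25 mm or tipped (distance of any of jar0, jar1, jar2, jar3, jar4, jar5, tumbler, katori, chakla, ladle from where it was at the start of the episode above 0.025 m or angle between any of jar0, jar1, jar2, jar3, jar4, jar5, tumbler's own z axis and vertical above 0.35 rad).
It also fails if it takes over 58 s, if anything falls off the work surface, if the arm or the gripper's body presses on something with over 40 N, if the wrist force passes 120 N, or if a joint passes its speed limit or range.

## Robot

A 6-joint arm with a two-finger parallel gripper is mounted at the origin on the work surface. World frame = base frame: x ahead of the robot, y to its left, z up, the work surface at z = 0. Lengths are in m, angles in rad, forces in N, time in s.
With the tool pointing down it reaches from about 0.425 to 0.95 m from the base axis. Payload 3.5 kg.
Tool frame: the origin (TCP) lies between the finger pads; the fingertips stand 17 mm ahead of it and the grasp point (between the pads) lies 2 mm behind it (ctrl.tip_reach is the distance from the TCP to the fingertips, in m); z points along the fingers, y is the direction in which the jaws open and shut (so a half turn about z gives the same grasp; the last joint's range is limited). The gripper opens to 85 mm and grips with 20 to 120 N. Pads are 22 mm wide; open, the fingers measure 114 mm over their backs; the gripper's body (76 mm by 85 mm) begins 54 mm behind the grasp point. The pads swing forward as they close: fully open they stand 13 mm farther back than shut.
Start: joints at [0.987, 0.286, 1.577, -0, 1.279, -0.15], TCP at [0.284, 0.612, 0.248] pointing down, gripper open.
Joint ranges: [-2.77, 2.77], [-0.9, 2.22], [0.21, 2.48], [-1.53, 4.67], [0.24, 2.81], [-2.84, 2.84]. Speed limits (rad/s): [2.79, 2.79, 3.14, 3.14, 3.14, 3.14].

## Interface

Orientations are given as a unit quaternion [x, y, z, w].
In Python, from plant import monitor, imaging, workorder, ctrl gives the robot as it stands.
- The arm moves only by the tool send_rows, never from a script. Its argument "rows" is a list of rows, each a list of 4 numbers: the shift along the world's x, y, z normalised to -1 to 1, where 1 is 0.3 m, then the turn about the world's z normalised to -1 to 1, where 1 is 360 degrees. A call has 1 to 20 rows; each row is the pose to reach, as a shift and turn from the pose commanded when the call began, turning the shorter way round; what a row does not reach only later rows make up. A row lasts 1/8 s, in which the tool goes at most 62.5 mm and 10.7 degrees, less where a joint would pass 70% of its speed; a pose out of reach is approached as far as the arm can. A call with a number of a shift or a turn outside -1 to 1 is refused whole. A call with a gripper value outside its range is refused whole. "jaw" is the closure, from 0 (fully open) to 1 (shut), set as the call begins (left out, the last holds). The fingers move at their own pace and stop on an object; "newtons" is the grip in N (left out, the last holds). Time passes only in rows, so rows that repeat a pose let the fingers close. It gives the time, the measured TCP pose, the force and the opening at its end, in the units of the state.
- monitor.get_state(): the state, without advancing time (a new reading comes with each control period).
- imaging.read_camera(name): name is "scene" or "top"; returns the picture (480x640x3 uint8, red, green, blue); there is no depth.
- imaging.calibration(name): a dict with "intrinsics" (3x3 intrinsics, pixels), "cam_to_world" (4x4, takes a point from camera to world coordinates). Camera axes: x right, y up, looking along -z (the intrinsics and any distortion apply to the point x, -y, -z); pixel columns grow to the right and rows downward; lengths in m; the calibration is good to about 2 mm. A picture is of the moment at which its call begins. calibration takes no time and is no camera call.
- workorder.sign_off(): hands the job in, once; it reports no verdict.
The state is a dict: "time": time; "qpos": joint angles; "dq": joint speeds; "joint_efforts": joint torques, N m; "eef_pos": TCP position; "tcp_rot": TCP orientation; "contact_force": force on the tool from outside, world axes, zero at the start; "wrist_torque": the same for the moment, N m; "opening": opening from 0.0 (shut) to 1.0 (fully open).
Only numpy, scipy, OpenCV 4.12 (cv2) and the standard library are available. Lean on these libraries where they do the work, as an engineer would, in place of code of your own. Each camera call takes 0.05 s, during which the arm holds its last target.

## Working session

There is one attempt and no reset: what is moved stays moved. The work goes in short steps, Python scripts to look and compute and a tool call to move; the robot and the scene stay as the last step left them, time stands still between calls to the robot, and variables do not carry over. Pictures are saved under pics/ and viewed, and the job is handed in when it is done.

Besides the shell and the picture viewer there is one more tool, called after "Request:" by a JSON object that holds its "op" and its "data". send_rows: Moves the arm, as the interface text tells. Scaled input: -1 to 1 covers 0.3 m each way for a shift and 360 degrees each way for a turn. Its arguments: {"type":"object","properties":{"rows":{"type":"array"},"jaw":{"type":"number"},"newtons":{"type":"number"}},"required":["rows"]}

```bash
ls; mkdir -p pics; python3 - <<'E'
from plant import monitor, imaging, workorder, ctrl
import cv2,numpy as np
np.set_printoptions(precision=4,suppress=True)
print(monitor.get_state()); print(ctrl.tip_reach)
for n in ("scene","top"):
    im=imaging.read_camera(n); cv2.imwrite(f"pics/{n}0.png",im[:,:,::-1])
    c=imaging.calibration(n); print(n,c)
E
```

```text
pics
{'time': 0.0, 'qpos': array([ 0.987 ,  0.2872,  1.5782, -0.    ,  1.2786, -0.15  ]), 'dq': array([ 0.0001, -0.002 ,  0.0004, -0.0005,  0.0001, -0.0018]), 'joint_efforts': array([  0.0013, -40.5969, -29.2635,  -0.0001,   0.0055,   0.    ]), 'eef_pos': array([0.2834, 0.612 , 0.2469]), 'tcp_rot': array([ 0.2152,  0.9766, -0.0011, -0.0004]), 'contact_force': array([ 0.041 ,  0.905 , -0.0092]), 'wrist_torque': array([ 0.0417, -0.0242, -0.0132]), 'opening': 1.0020948449690317}
0.017
scene {'intrinsics': array([[467.0583,   0.    , 321.1229],
       [  0.    , 467.0583, 236.8543],
       [  0.    ,   0.    ,   1.    ]]), 'cam_to_world': array([[ 0.5223, -0.6352,  0.569 ,  1.1712],
       [ 0.8527,  0.3938, -0.3431, -0.4579],
       [-0.0062,  0.6644,  0.7473,  0.9675],
       [ 0.    ,  0.    ,  0.    ,  1.    ]])}
top {'intrinsics': array([[484.852 ,   0.    , 317.7121],
       [  0.    , 484.852 , 238.3751],
       [  0.    ,   0.    ,   1.    ]]), 'cam_to_world': array([[ 0.0249,  0.993 , -0.1158,  0.4341],
       [-0.9993,  0.0216, -0.0295, -0.1062],
       [-0.0268,  0.1165,  0.9928,  1.2422],
       [ 0.    ,  0.    ,  0.    ,  1.    ]])}
```

View pics/scene0.png

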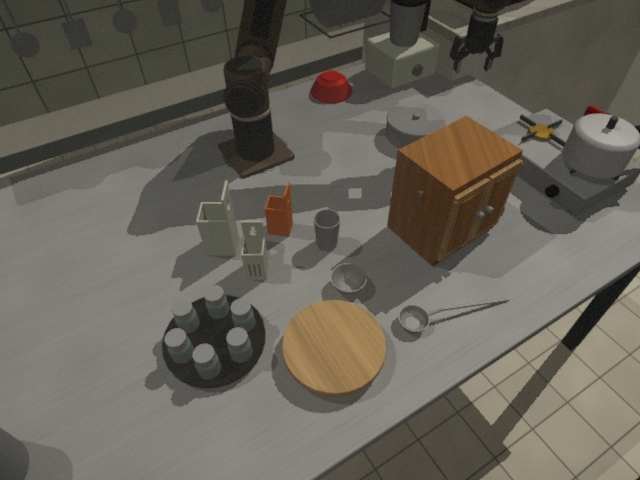

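View pics/top0.png

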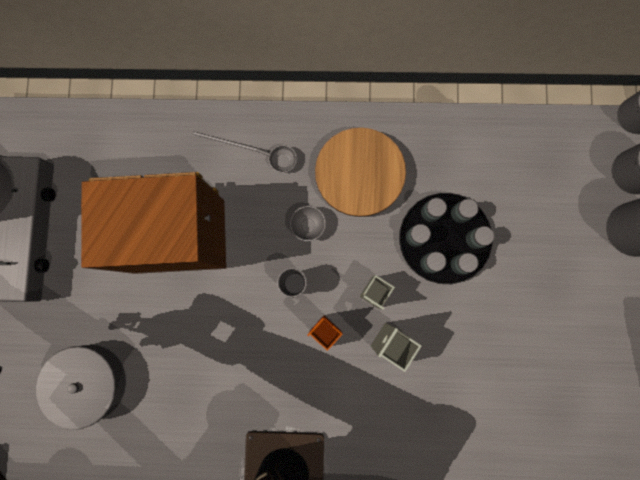

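```bash
python3 - <<'E'
import cv2
s=cv2.imread('pics/scene0.png');t=cv2.imread('pics/top0.png')
def crop(im,x0,y0,w,h,k,n):
    c=cv2.convertScaleAbs(im[y0:y0+h,x0:x0+w],alpha=1.5); cv2.imwrite(f'pics/{n}.png',cv2.resize(c,None,fx=k,fy=k,interpolation=cv2.INTER_CUBIC))
crop(s,190,170,120,120,5,'c1')
crop(s,380,110,150,160,3.75,'c2')
crop(t,300,260,140,120,5,'c3')
crop(t,70,160,170,120,4.5,'c4')
E
```

```text
(no output)
```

View pics/c1.png

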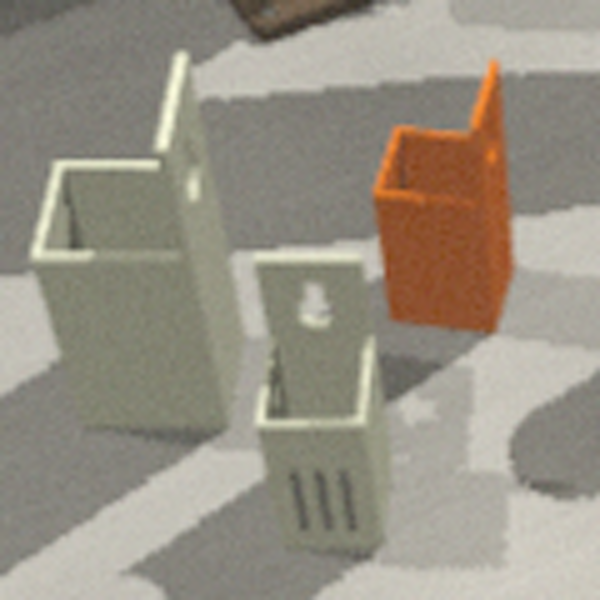

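View pics/c2.png

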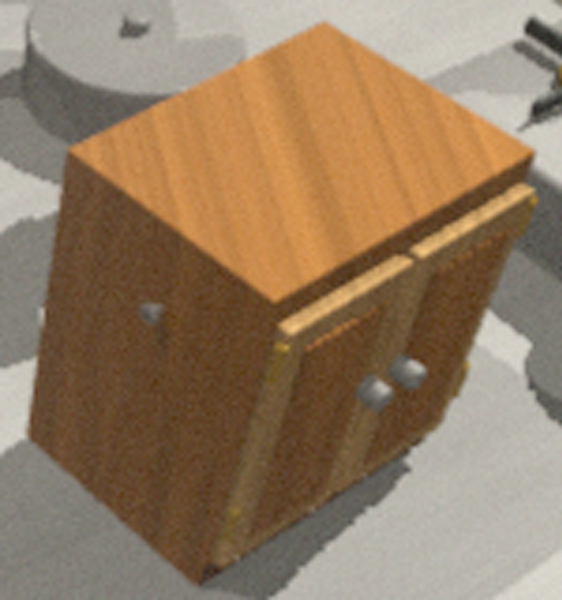

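View pics/c3.png

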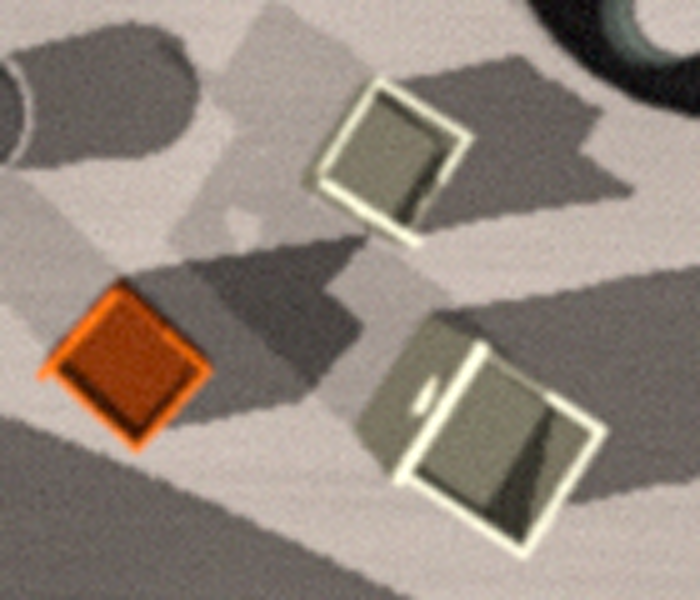

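View pics/c4.png

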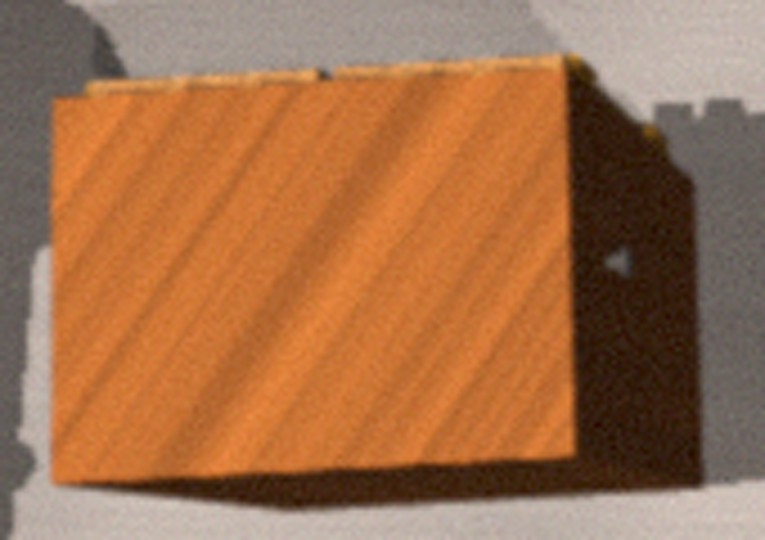

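```bash
python3 - <<'E'
import cv2
s=cv2.imread('pics/scene0.png');t=cv2.imread('pics/top0.png')
def crop(im,x0,y0,w,h,k,a):
    c=cv2.convertScaleAbs(im[y0:y0+h,x0:x0+w],alpha=a); return cv2.resize(c,None,fx=k,fy=k,interpolation=cv2.INTER_CUBIC)
cv2.imwrite('pics/d1.png',crop(s,235,215,40,70,10,1.5).copy()[:700][:600])
cv2.imwrite('pics/d2.png',crop(s,410,180,30,30,16,2))
cv2.imwrite('pics/d3.png',crop(t,358,270,40,44,13,1.5))
cv2.imwrite('pics/d4.png',crop(t,192,202,30,30,16,3))
cv2.imwrite('pics/d5.png',crop(s,235,268,40,20,16,1.7))
E
```

```text
(no output)
```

View pics/d1.png

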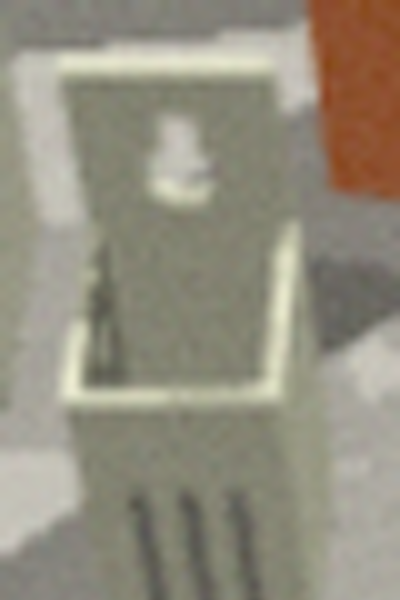

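View pics/d2.png

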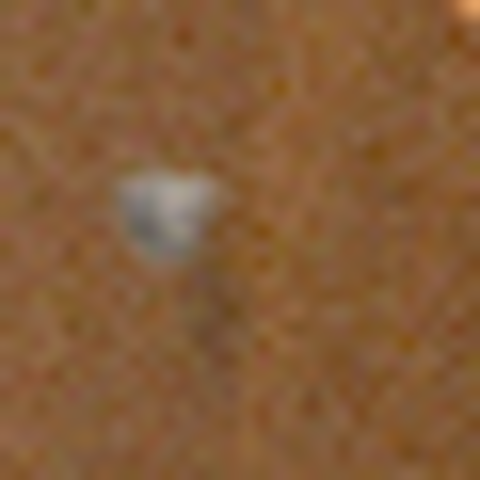

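View pics/d3.png

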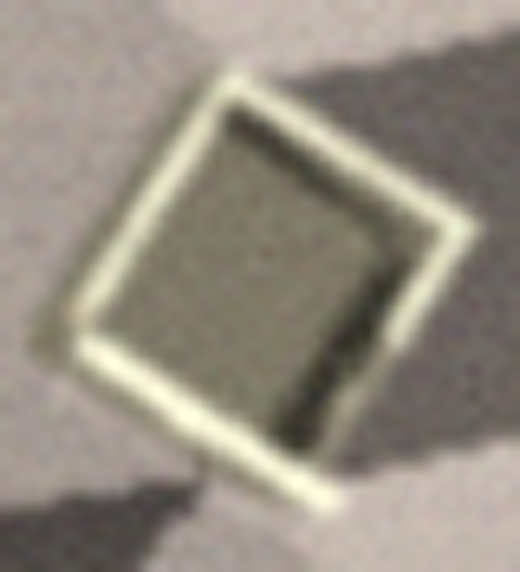

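View pics/d4.png

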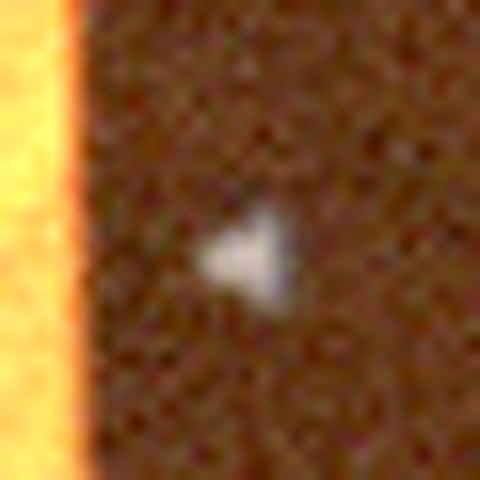

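View pics/d5.png

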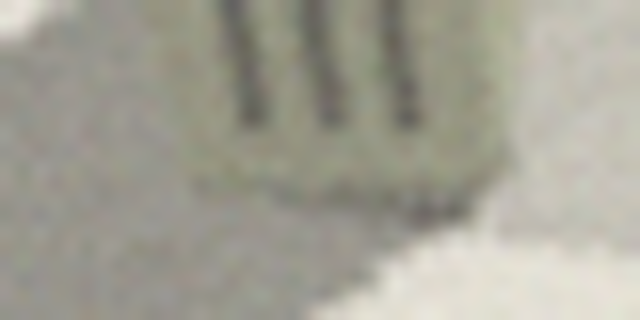

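```bash
cat > h.py <<'E'
import numpy as np
from plant import imaging
from scipy.optimize import least_squares
np.set_printoptions(precision=4,suppress=True)
C={n:imaging.calibration(n) for n in ("scene","top")}
def proj(n,P):
    c=C[n];T=np.linalg.inv(c['cam_to_world']);p=np.atleast_2d(P)@T[:3,:3].T+T[:3,3]
    q=np.c_[p[:,0],-p[:,1],-p[:,2]]@c['intrinsics'].T
    return q[:,:2]/q[:,2:]
def un(pts,x0,y0,k): return (np.atleast_2d(pts).astype(float)+.5)/k-.5+[x0,y0]
def tri(ps,pt):
    f=lambda X:np.r_[(proj('scene',X)-ps).ravel(),(proj('top',X)-pt).ravel()]
    r=least_squares(f,[.5,0,.1]);return r.x,np.abs(r.fun).max()
def ray_z(n,p,z):
    f=lambda a:(proj(n,[a[0],a[1],z])-p).ravel()
    return least_squares(f,[.5,0]).x
def ray_plane(n,p,f3):
    return least_squares(lambda X:np.r_[(proj(n,X)-p).ravel(),1000*f3(X)],[.5,0,.2]).x
def pose_pts(x,y,z,yaw,M):
    c,s=np.cos(yaw),np.sin(yaw);R=np.array([[c,-s,0],[s,c,0],[0,0,1]])
    return np.atleast_2d(M)@R.T+[x,y,z]
def fit(obs,g,fixz=None):
    def f(a):
        r=[]
        for n,p,m in obs: r.append((proj(n,pose_pts(a[0],a[1],a[2],a[3],m))-p).ravel())
        return np.concatenate(r)
    r=least_squares(f,g,loss='soft_l1');return r.x,f(r.x).reshape(-1,2)
E
python3 - <<'E'
from h import *
S=un([(57,55),(275,55),(64,76),(275,76),(62,403),(287,403)],235,215,10)
SM=np.array([(30,26,156),(30,-26,156),(26,26,156),(26,-26,156),(-30,26,100),(-30,-26,100)])/1e3
S2=un([(185,190),(468,215)],235,268,16); SM2=np.array([(-30,26,0),(-30,-26,0)])/1e3
T=un([(72,350),(322,515),(345,498),(90,330),(232,68),(480,228)],358,270,13)
TM=np.array([(30,-26,156),(30,26,156),(26,26,156),(26,-26,156),(-30,-26,100),(-30,26,100)])/1e3
for nm,a,b in (('backtop -y',S[1],T[0]),('backtop +y',S[0],T[1]),('front +y',S[4],T[5]),('front -y',S[5],T[4])): print(nm,*tri(a,b))
x,r=fit([('scene',S,SM),('scene',S2,SM2),('top',T,TM)],[.5,-.2,0,2.6]); print('caddy',x,np.degrees(x[3]));print(r)
# keyhole
print('cupboard')
A=un([(70,150),(325,22),(532,155),(275,302)],380,110,3.75)
AM=np.array([(-90,-120,270),(-90,120,270),(90,120,270),(90,-120,270)])/1e3
A2=un([(200,583),(30,437)],380,110,3.75);A2M=np.array([(90,-120,0),(-90,-120,0)])/1e3
B=un([(577,457),(52,483),(52,98),(567,68)],70,160,4.5)
P=[]
for a,b in zip(A,B):
    q,e=tri(a,b);P.append(q);print(q,e)
P=np.array(P);print([np.linalg.norm(P[i]-P[i-1]) for i in range(4)])
x,r=fit([('scene',A,AM),('scene',A2,A2M),('top',B,AM)],[.6,.4,0,0]);print('cup',x,np.degrees(x[3]));print(r)
# screw head
s=un([(165,212)],410,180,16)[0];t=un([(272,260)],192,202,16)[0]
q,e=tri(s,t);print('screw',q,e,s,t)
c,sn=np.cos(x[3]),np.sin(x[3]);d=q-x[:3];print('in cup',[c*d[0]+sn*d[1],-sn*d[0]+c*d[1],d[2]])
from plant import monitor
E
```

```text
backtop -y [ 0.4332 -0.1779  0.1568] 0.058097487855718555
backtop +y [ 0.406  -0.2215  0.1568] 0.5112258919217822
front +y [ 0.4569 -0.2542  0.0987] 0.1517027205892134
front -y [ 0.4849 -0.2088  0.0984] 0.49718824144798646
caddy [ 0.4452 -0.2161 -0.0012  2.5804] 147.8438701760784
[[ 0.3911  0.6325]
 [ 0.1696  0.7235]
 [-0.5192 -0.2604]
 [ 0.0105 -0.1684]
 [-0.1143 -0.0954]
 [-1.0739  0.0149]
 [-0.2076  0.0858]
 [ 2.3063 -1.36  ]
 [ 0.0624 -0.1847]
 [ 0.5911  0.2134]
 [-0.199   0.001 ]
 [-0.3411 -0.1559]
 [ 0.1124  0.0111]
 [-0.2112  0.0092]]
cupboard
[0.4966 0.1656 0.2676] 0.6480220329979716
[0.4787 0.4026 0.2691] 0.04237867083116953
[0.6557 0.4174 0.2662] 0.8293346329568294
[0.6749 0.1789 0.2692] 0.2762483946978591
[np.float64(0.1787761124139713), np.float64(0.23766506705351337), np.float64(0.17768314220870338), np.float64(0.23928650289938216)]
cup [ 0.5765  0.292  -0.0025  0.0781] 4.47716326805766
[[-0.8791  0.0846]
 [ 0.0369  0.0377]
 [ 1.7116 -0.6331]
 [-0.0671  0.7482]
 [-1.1309  1.7485]
 [-1.2644  0.1844]
 [-0.3209 -0.0588]
 [-0.6515  0.6472]
 [-0.2708 -0.181 ]
 [-0.1864 -0.2824]]
screw [0.5952 0.1639 0.2059] 0.2530088655116174 [419.8438 192.7812] [208.5312 217.7812]
in cup [np.float64(0.008707615552269314), np.float64(-0.1291578569133054), np.float64(0.20831926541793971)]
```

```bash
python3 - <<'E'
from h import *
f=lambda a,b:print(*tri(un(a,190,170,5)[0],un(b,300,260,5)[0]))
f((183,57),(400,480)); f((165,155),(483,345)); f((40,258),(525,555)); f((60,165),(605,432));f((180,258),(605,432));f((40,258),(605,432))
for z in (.13,.16,.2): print(z,ray_z('top',un((483,345),300,260,5)[0],z),ray_z('top',un((400,480),300,260,5)[0],z),ray_z('top',un((605,432),300,260,5)[0],z-.06))
E
```

```text
[ 0.3117 -0.2103  0.2049] 0.2730828782486867
[ 0.368  -0.2449  0.2021] 0.2819468090982582
[ 0.2597 -0.2889  0.0593] 2.08748553777221
[ 0.3342 -0.293   0.1924] 3.0204476359062937
[ 0.337  -0.2804  0.1232] 16.2493133803697
[ 0.3268 -0.3081  0.1299] 0.8030888833004042
0.13 [ 0.3632 -0.255 ] [ 0.3026 -0.2183] [ 0.3204 -0.3206]
0.16 [ 0.3651 -0.251 ] [ 0.3062 -0.2153] [ 0.3233 -0.3151]
0.2 [ 0.3677 -0.2456] [ 0.3109 -0.2113] [ 0.3272 -0.3078]
```

Request:
{"op": "send_rows", "data": {"rows": [[0, 0, 0.2, 0], [0, 0, 0.4, 0], [0.13, -0.15, 0.4, 0], [0.26, -0.3, 0.4, 0], [0.35, -0.45, 0.4, 0], [0.42, -0.6, 0.4, -0.01], [0.5, -0.75, 0.4, -0.02], [0.55, -0.9, 0.4, -0.0203], [0.55, -1, 0.4, -0.0203]], "jaw": 0, "newtons": 30}}

```text
time: 1.23
eef_pos: [0.4493, 0.3103, 0.3675]
tcp_rot: [0.278, 0.961, -0.001, -0.0]
contact_force: [0.1, -0.2, -0.4]
opening: 1.001
```

Request:
{"op": "send_rows", "data": {"rows": [[0, -0.18, 0, 0], [0, -0.36, 0, 0], [0, -0.54, 0, 0], [0, -0.72, 0, 0], [0, -0.86, 0, 0], [0, -1, 0, 0], [0, -1, 0, 0]]}}

```text
time: 2.1
eef_pos: [0.4484, 0.0105, 0.3677]
tcp_rot: [0.279, 0.96, -0.0, -0.0]
contact_force: [-0.1, 0.5, -0.3]
opening: 0.998
```

Request:
{"op": "send_rows", "data": {"rows": [[0.01, -0.18, 0, 0], [0.02, -0.36, 0, 0], [0.03, -0.54, 0, 0], [0.049, -0.7, 0, 0.0005], [0.049, -0.793, 0, 0.0005], [0.049, -0.793, -0.15, 0.0005], [0.049, -0.793, -0.3, 0.0005], [0.049, -0.793, -0.45, 0.0005], [0.049, -0.793, -0.55, 0.0005], [0.049, -0.793, -0.55, 0.0005]]}}

```text
time: 3.35
eef_pos: [0.4622, -0.2233, 0.2001]
tcp_rot: [0.275, 0.961, 0.001, -0.003]
contact_force: [0.6, 0.6, 0.6]
opening: 1.001
```

```bash
cat > snap.py <<'E'
import sys,cv2
from plant import monitor,imaging
n=sys.argv[1]
for c,(x,y,w,h,k) in {'scene':eval(sys.argv[2]),'top':eval(sys.argv[3])}.items():
    im=imaging.read_camera(c)[:,:,::-1]; cv2.imwrite(f'pics/{n}_{c}_raw.png',im)
    cv2.imwrite(f'pics/{n}_{c}.png',cv2.resize(cv2.convertScaleAbs(im[y:y+h,x:x+w],alpha=1.6),None,fx=k,fy=k,interpolation=cv2.INTER_CUBIC))
s=monitor.get_state();print({k:s[k].round(4) if hasattr(s[k],'round') else s[k] for k in ('time','eef_pos','tcp_rot','contact_force','wrist_torque','opening','qpos')})
E
python3 snap.py e "(180,110,140,180,3.3)" "(290,220,150,180,3.3)"
```

```text
{'time': 3.45, 'eef_pos': array([ 0.4641, -0.2251,  0.2042]), 'tcp_rot': array([ 2.751e-01,  9.614e-01, -0.000e+00,  4.000e-04]), 'contact_force': array([ 0.6436, -0.2985,  0.3706]), 'wrist_torque': array([-0.0799,  0.019 ,  0.0114]), 'opening': 0.9983960543334072, 'qpos': array([-6.4860e-01, -2.5800e-02,  2.0058e+00,  2.0000e-04,  1.1608e+00,
       -1.6621e+00])}
```

View pics/e_scene.png

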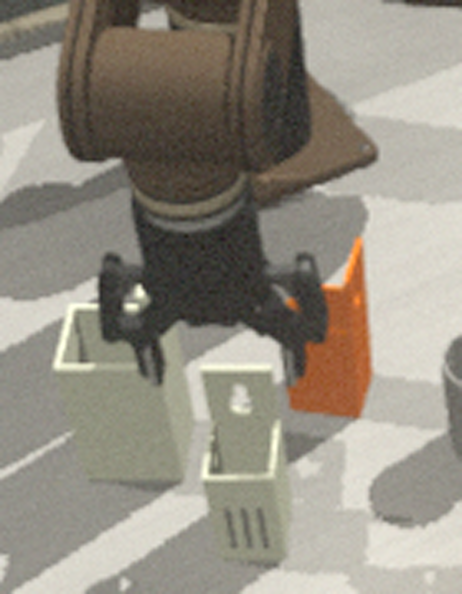

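View pics/e_top.png

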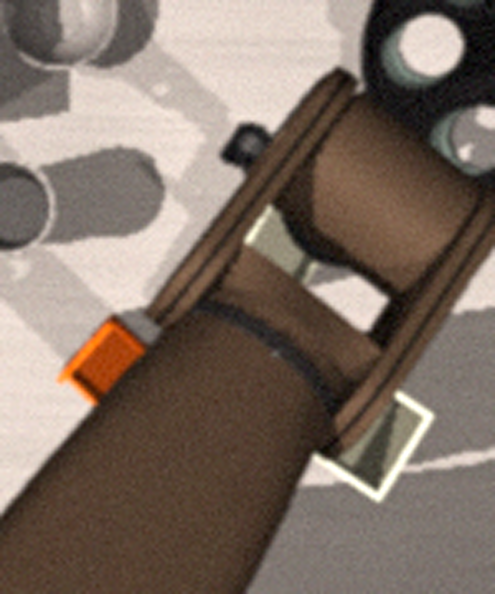

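Request:
{"op": "send_rows", "data": {"rows": [[-0.002, -0.005, -0.08, -0.0005], [-0.002, -0.005, -0.16, -0.0005], [-0.002, -0.005, -0.22, -0.0005], [-0.002, -0.005, -0.28, -0.0005], [-0.002, -0.005, -0.34, -0.0005], [-0.002, -0.005, -0.397, -0.0005], [-0.002, -0.005, -0.397, -0.0005], [-0.002, -0.005, -0.397, -0.0005]]}}

```text
time: 4.45
eef_pos: [0.4631, -0.2272, 0.0845]
tcp_rot: [0.277, 0.961, -0.0, 0.0]
contact_force: [-0.1, -0.5, 0.4]
opening: 1.002
```

```bash
python3 snap.py f "(180,110,140,180,3.3)" "(290,220,150,180,3.3)"
```

```text
{'time': 4.55, 'eef_pos': array([ 0.4634, -0.2273,  0.0851]), 'tcp_rot': array([ 2.770e-01,  9.609e-01, -3.000e-04,  8.000e-04]), 'contact_force': array([-0.0582, -0.0607, -0.7834]), 'wrist_torque': array([ 0.0386,  0.0132, -0.042 ]), 'opening': 0.9979323048443464, 'qpos': array([-0.6529,  0.1392,  2.0788,  0.    ,  0.9218, -1.6624])}
```

View pics/f_scene.png

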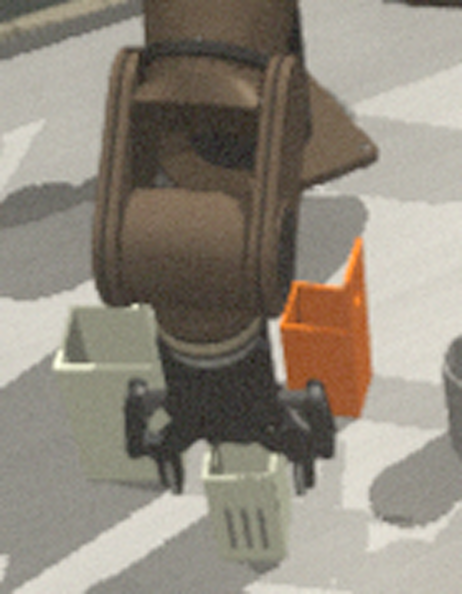

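Request:
{"op": "send_rows", "data": {"rows": [[0, 0, 0, 0], [0, 0, 0, 0], [0, 0, 0, 0], [0, 0, 0, 0], [0, 0, 0, 0], [0, 0, 0, 0]], "jaw": 1, "newtons": 50}}

```text
time: 5.3
eef_pos: [0.4635, -0.2274, 0.085]
tcp_rot: [0.277, 0.961, -0.0, 0.001]
contact_force: [2.1, -0.1, 4.8]
opening: 0.597
```

Request:
{"op": "send_rows", "data": {"rows": [[0, 0, 0.02, 0], [0, 0, 0.07, 0], [0, 0, 0.15, 0], [0, 0, 0.25, 0], [0, 0, 0.4, 0], [0, 0, 0.55, 0], [0, 0, 0.55, 0]]}}

```text
time: 6.18
eef_pos: [0.4643, -0.2281, 0.2544]
tcp_rot: [0.277, 0.961, -0.002, 0.004]
contact_force: [-0.3, -0.3, -2.4]
opening: 0.6
```

```bash
python3 snap.py g "(180,110,140,180,3.3)" "(290,220,150,180,3.3)"
```

```text
{'time': 6.275, 'eef_pos': array([ 0.4623, -0.2266,  0.249 ]), 'tcp_rot': array([ 2.770e-01,  9.609e-01,  0.000e+00, -3.000e-04]), 'contact_force': array([ 0.4634, -0.2293, -1.8434]), 'wrist_torque': array([ 0.0162, -0.0184, -0.0144]), 'opening': 0.5982504604229969, 'qpos': array([-6.5300e-01, -7.1200e-02,  1.9643e+00, -1.0000e-04,  1.2491e+00,
       -1.6624e+00])}
```

View pics/g_scene.png

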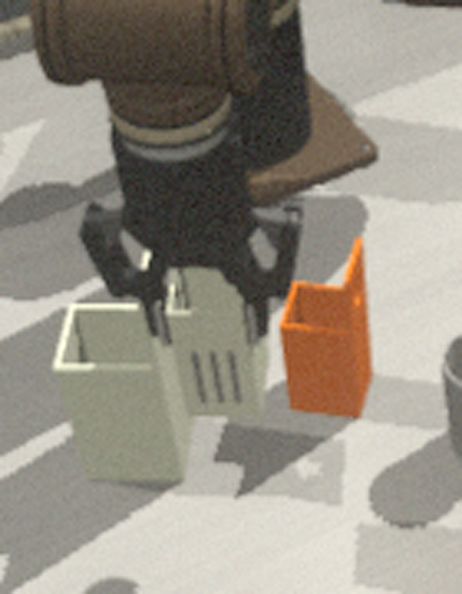

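Request:
{"op": "send_rows", "data": {"rows": [[0.15, 0, 0, -0.01], [0.3, 0.05, 0, -0.03], [0.42, 0.15, 0, -0.05], [0.464, 0.3, 0, -0.075], [0.464, 0.45, 0, -0.1], [0.464, 0.6, 0, -0.12], [0.464, 0.72, 0, -0.14], [0.464, 0.8, 0, -0.1483], [0.464, 0.85, 0, -0.1483], [0.464, 0.85, -0.1, -0.1483], [0.464, 0.85, -0.2, -0.1483], [0.464, 0.9, -0.257, -0.1483], [0.464, 0.999, -0.257, -0.1483], [0.464, 0.999, -0.257, -0.1483], [0.464, 0.999, -0.257, -0.1483]]}}

```text
time: 8.15
eef_pos: [0.6021, 0.0729, 0.1722]
tcp_rot: [0.679, 0.734, -0.0, 0.0]
contact_force: [-0.4, -0.4, -1.1]
opening: 0.601
```

```bash
python3 snap.py i "(330,90,200,180,3.3)" "(150,130,160,180,3.3)"
```

```text
{'time': 8.25, 'eef_pos': array([0.6022, 0.0724, 0.1724]), 'tcp_rot': array([6.792e-01, 7.339e-01, 1.000e-04, 3.000e-04]), 'contact_force': array([ 0.3454,  0.0691, -1.7963]), 'wrist_torque': array([-0.0598, -0.0521,  0.0144]), 'opening': 0.6064010485470656, 'qpos': array([-4.7400e-02,  2.0950e-01,  1.8139e+00, -3.0000e-04,  1.1176e+00,
       -1.2470e-01])}
```

View pics/i_scene.png

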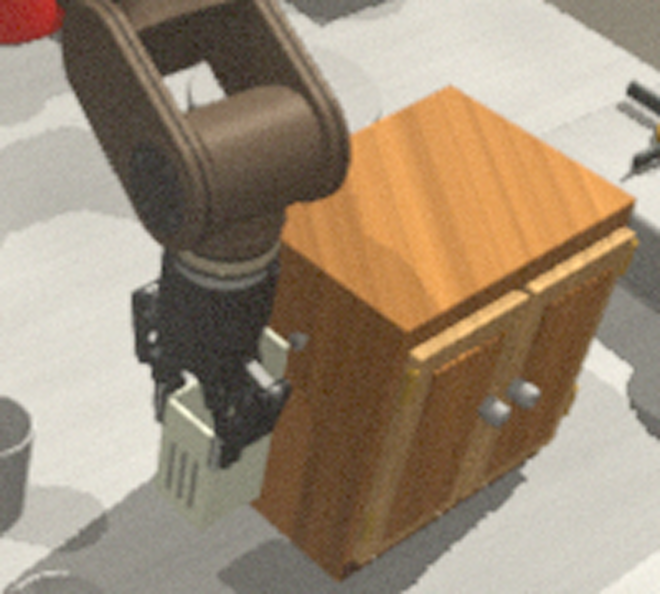

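View pics/i_top.png

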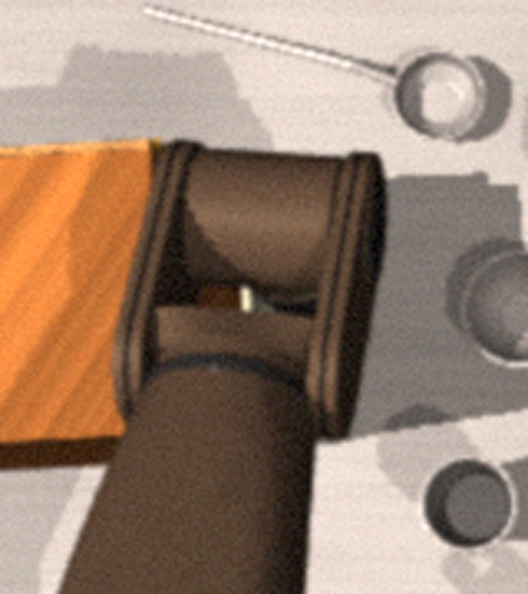

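```bash
python3 - <<'E'
from h import *
import cv2
im=cv2.imread('pics/i_scene_raw.png')
yaw=np.radians(94.45); n=np.array([np.cos(yaw),np.sin(yaw)])
o=np.array([.6022,.0724])+.021*n; z=.1724-.085
M=np.array([(30,26,156),(30,-26,156),(26,-26,156),(-30,26,100),(-30,-26,100),(-30,26,0),(-30,-26,0),(30,-26,0),(30,-26,100),(30,0,118)])/1e3
q=proj('scene',pose_pts(o[0],o[1],z,yaw,M));print(o,q)
x0,y0,k=370,180,7
c=cv2.resize(cv2.convertScaleAbs(im[y0:y0+80,x0:x0+70],alpha=1.6),None,fx=k,fy=k,interpolation=cv2.INTER_CUBIC)
cv2.imwrite('pics/j0.png',c)
for p in q: cv2.circle(c,tuple(int(v) for v in ((p-[x0,y0]+.5)*k-.5)),3,(0,0,255),1)
cv2.imwrite('pics/j1.png',c)
E
```

```text
[0.6006 0.0933] [[401.3075 181.8138]
 [416.993  194.2518]
 [415.6946 194.9748]
 [379.4508 209.8245]
 [394.2891 222.7809]
 [375.9825 237.9788]
 [389.7679 250.7809]
 [407.8157 239.9112]
 [413.4736 211.7617]
 [406.8661 199.9894]]
```

View pics/j1.png

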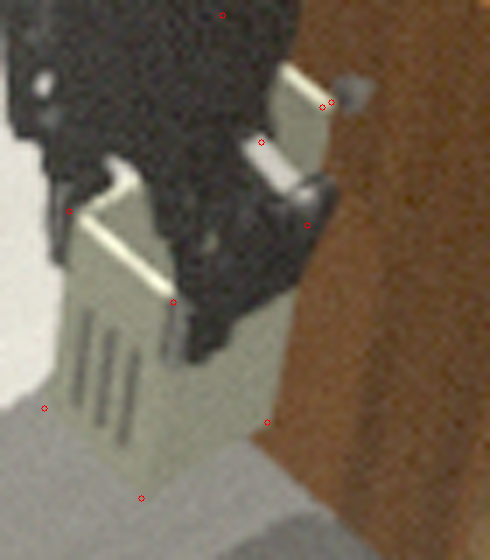

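```bash
python3 - <<'E'
import cv2
im=cv2.imread('pics/i_scene_raw.png')
cv2.imwrite('pics/j2.png',cv2.resize(cv2.convertScaleAbs(im[205:255,372:418],alpha=1.8),None,fx=12,fy=12,interpolation=cv2.INTER_CUBIC))
E
```

```text
(no output)
```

View pics/j2.png

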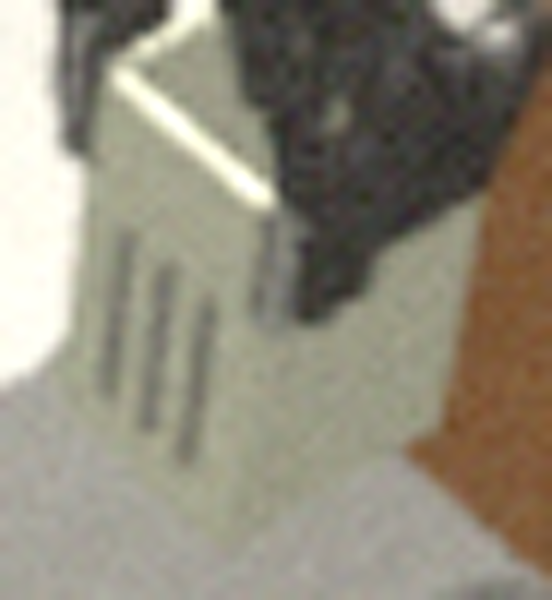

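```bash
python3 - <<'E'
from h import *
from scipy.spatial.transform import Rotation as R
yaw=94.45;n=np.array([np.cos(np.radians(yaw)),np.sin(np.radians(yaw))])
o=np.r_[np.array([.6022,.0724])+.021*n,.1724-.085]
p=np.r_[un([(108,70),(260,208),(228,548),(440,428)],372,205,12),un([(334,102)],370,180,7)]
M=np.array([(-30,26,100),(-30,-26,100),(-30,-26,0),(30,-26,0),(30,-26,156)])/1e3
T=lambda a:(R.from_euler('ZYX',[yaw+a[3],a[4],a[5]],degrees=True).apply(M)+o+a[:3]/1000)
def f(a,w): return np.r_[((proj('scene',T(a))-p)/.5).ravel(),a/w]
for w in ([2,2,2,2,4,2],[2,2,2,.5,.01,.01],[2,2,2,2,4,.1]):
    w=np.array(w);r=least_squares(f,np.zeros(6),args=(w,));print(r.x,r.cost,(r.fun[:10]*.5).reshape(-1,2).round(2).tolist())
E
```

```text
[ 0.6623  1.4183 -0.2098 -1.2269 -0.1567 -0.5631] 7.296261498196876 [[-0.81, -0.89], [1.01, 0.59], [-0.49, 0.46], [0.24, -0.13], [-0.2, -0.04]]
[-0.0045  0.845   0.0333 -0.2226 -0.0001 -0.0002] 8.404541934454658 [[-0.8, -0.74], [1.31, 0.74], [-0.56, 0.41], [-0.12, -0.39], [0.0, 0.01]]
[ 0.2274  1.3583  0.2979 -1.1288 -0.3659 -0.0174] 7.7826418200323095 [[-0.78, -0.87], [1.06, 0.76], [-0.59, 0.32], [0.13, -0.35], [-0.05, 0.19]]
```

```bash
python3 - <<'E'
from h import *
import cv2
cup=(.5765,.292,-.0025,np.radians(4.45))
th=np.linspace(0,2*np.pi,40)
def cyl(xc,zc,r,y0,y1):
    return np.array([(xc+r*np.cos(t),y,zc+r*np.sin(t)) for y in (y0,y1) for t in th])
def cen(n,xc,dz=0):
    k=16;m=np.zeros((480*k//2,640*k//2),np.uint8);k=8
    for c in (cyl(xc,.205+dz,.007,-.1305,-.1265),cyl(xc,.205+dz,.003,-.1265,-.12)):
        q=proj(n,pose_pts(*cup,c));h=cv2.convexHull(((q+.5)*k-.5).astype(np.int32));cv2.fillPoly(m,[h],255)
    small=cv2.resize(m,(640,480),interpolation=cv2.INTER_AREA)/255.
    return small
for n,win in (('scene',(412,186,18,14)),('top',(200,211,14,14))):
    im=cv2.imread(f'pics/{n}0.png').astype(float);x,y,w,h=win;c=im[y:y+h,x:x+w]
    # greyness: blue relative to red
    g=c[...,0]-0.25*c[...,2]; g-=np.median(g); g[g<0.25*g.max()]=0
    g/=g.max()
    yy,xx=np.mgrid[y:y+h,x:x+w]
    print(n,'obs',(g*xx).sum()/g.sum(),(g*yy).sum()/g.sum(),g.sum())
    for xc in (0,.004,.008,.012):
        s=cen(n,xc)[y:y+h,x:x+w];print(xc,(s*xx).sum()/s.sum(),(s*yy).sum()/s.sum(),s.sum())
E
```

```text
scene obs 419.8744862472337 192.66613974075244 19.52469135802469
0 417.26045548654236 191.50821256038648 28.41176470588235
0.004 418.4433975336013 192.4209505334627 28.30196078431372
0.008 419.6067508232712 193.3574368825467 28.580392156862743
0.012 420.78407055256986 194.28207248174175 28.458823529411767
top obs 207.20012963863232 217.68611246151352 18.20353982300885
0 207.6322076389913 221.69517770240375 26.5921568627451
0.004 207.61846370683577 220.02057787174067 27.823529411764707
0.008 207.57481751824818 218.2258562605278 27.937254901960785
0.012 207.5415036333147 216.38806595863613 28.062745098039215
```

Request:
{"op": "send_rows", "data": {"rows": [[-0.003, 0.04, 0, 0], [-0.006, 0.08, 0, 0], [-0.009, 0.115, 0, 0], [-0.0096, 0.123, 0, 0], [-0.0096, 0.123, 0, 0], [-0.0096, 0.123, 0, 0]]}}

```text
time: 9.0
eef_pos: [0.5991, 0.1095, 0.1721]
tcp_rot: [0.679, 0.734, -0.0, 0.0]
contact_force: [-0.5, 0.5, -1.8]
opening: 0.603
```

```bash
python3 snap.py k "(370,150,80,100,6)" "(150,130,160,180,3.3)"
```

```text
{'time': 9.1, 'eef_pos': array([0.5991, 0.1094, 0.1721]), 'tcp_rot': array([ 6.793e-01,  7.339e-01, -1.000e-04,  0.000e+00]), 'contact_force': array([-0.0292,  0.9601, -1.4885]), 'wrist_torque': array([-0.0961, -0.0337,  0.0038]), 'opening': 0.6026309459530675, 'qpos': array([ 1.4100e-02,  2.1540e-01,  1.8076e+00, -1.0000e-04,  1.1187e+00,
       -6.3000e-02])}
```

View pics/k_scene.png

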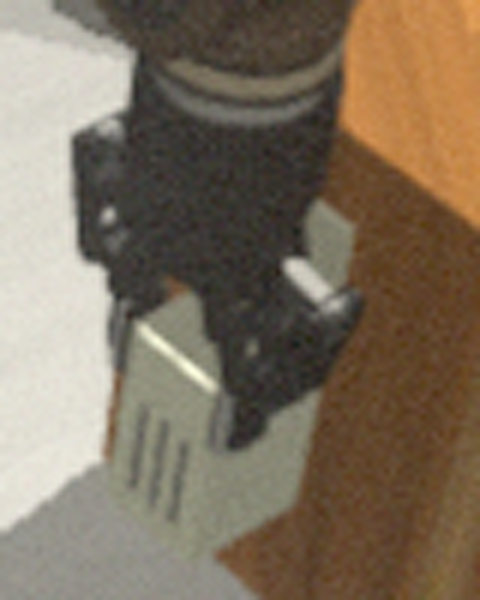

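Request:
{"op": "send_rows", "data": {"rows": [[-0.0003, 0.0033, 0, 0], [-0.0005, 0.0066, 0, 0], [-0.0007, 0.0083, 0, 0], [-0.0008, 0.01, 0, 0], [-0.0009, 0.0117, 0, 0], [-0.001, 0.0133, 0, 0], [-0.001, 0.0133, 0, 0]]}}

```text
time: 9.98
eef_pos: [0.5988, 0.1137, 0.1721]
tcp_rot: [0.679, 0.734, -0.0, -0.0]
contact_force: [0.6, 0.4, -1.7]
opening: 0.601
```

Request:
{"op": "send_rows", "data": {"rows": [[-0.0002, 0.0017, 0, 0], [-0.0003, 0.0033, 0, 0], [-0.0004, 0.005, 0, 0], [-0.0005, 0.0067, 0, 0], [-0.0005, 0.0067, 0, 0]]}}

```text
time: 10.6
eef_pos: [0.5986, 0.1157, 0.1721]
tcp_rot: [0.679, 0.734, -0.0, -0.0]
contact_force: [-1.2, 1.7, -1.1]
opening: 0.598
```

Request:
{"op": "send_rows", "data": {"rows": [[-0.0002, 0.0017, 0, 0], [-0.0003, 0.0033, 0, 0], [-0.0004, 0.005, 0, 0], [-0.0005, 0.0067, 0, 0], [-0.0005, 0.0067, 0, 0]]}}

```text
time: 11.22
eef_pos: [0.5985, 0.1177, 0.1721]
tcp_rot: [0.679, 0.734, -0.0, 0.0]
contact_force: [0.0, -0.2, -0.8]
opening: 0.598
```

Request:
{"op": "send_rows", "data": {"rows": [[-0.0002, 0.0017, 0, 0], [-0.0003, 0.0033, 0, 0], [-0.0004, 0.005, 0, 0], [-0.0005, 0.0067, 0, 0], [-0.0005, 0.0067, 0, 0]]}}

```text
time: 11.85
eef_pos: [0.5983, 0.1197, 0.1721]
tcp_rot: [0.679, 0.734, -0.0, -0.0]
contact_force: [0.6, 0.2, -2.2]
opening: 0.594
```

Request:
{"op": "send_rows", "data": {"rows": [[-0.0001, 0.0017, 0, 0], [-0.0003, 0.0033, 0, 0], [-0.0004, 0.005, 0, 0], [-0.0004, 0.005, 0, 0], [-0.0004, 0.005, 0, 0]]}}

```text
time: 12.48
eef_pos: [0.5982, 0.1209, 0.1721]
tcp_rot: [0.679, 0.734, -0.0, 0.0]
contact_force: [-0.2, -2.4, -0.9]
opening: 0.598
```

Request:
{"op": "send_rows", "data": {"rows": [[0, 0.001, 0, 0], [-0.0001, 0.002, 0, 0], [-0.0001, 0.002, 0, 0], [-0.0001, 0.002, 0, 0]]}}

```text
time: 12.98
eef_pos: [0.5982, 0.121, 0.1721]
tcp_rot: [0.679, 0.734, -0.001, 0.0]
contact_force: [-0.8, -5.6, -1.8]
opening: 0.602
```

```bash
python3 snap.py l "(370,150,80,100,6)" "(150,130,160,180,3.3)"
```

```text
{'time': 13.075, 'eef_pos': array([0.5982, 0.121 , 0.1721]), 'tcp_rot': array([ 6.792e-01,  7.340e-01, -6.000e-04,  5.000e-04]), 'contact_force': array([-0.6125, -5.5071, -1.3301]), 'wrist_torque': array([-0.7217, -0.0433, -0.0292]), 'opening': 0.6006542630280912, 'qpos': array([ 3.4100e-02,  2.1830e-01,  1.8041e+00, -1.7000e-03,  1.1195e+00,
       -4.2700e-02])}
```

View pics/l_scene.png

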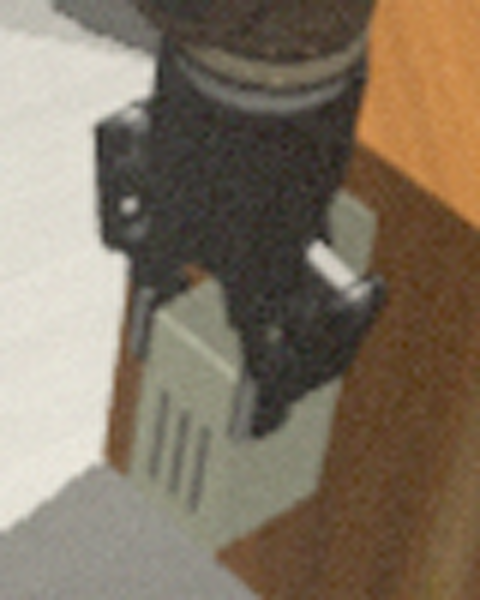

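Request:
{"op": "send_rows", "data": {"rows": [[0, 0, -0.004, 0], [0, 0, -0.008, 0], [0, 0, -0.012, 0], [0, 0, -0.016, 0], [0, 0, -0.02, 0], [0, 0, -0.02, 0]]}}

```text
time: 13.82
eef_pos: [0.5993, 0.121, 0.1673]
tcp_rot: [0.679, 0.734, 0.001, 0.002]
contact_force: [0.2, -5.9, 0.5]
opening: 0.596
```

```bash
python3 snap.py m "(370,150,80,100,6)" "(150,130,160,180,3.3)"
```

```text
{'time': 13.925, 'eef_pos': array([0.5994, 0.1211, 0.1674]), 'tcp_rot': array([6.793e-01, 7.338e-01, 7.000e-04, 1.600e-03]), 'contact_force': array([ 1.6000e-03, -5.6907e+00, -4.0400e-02]), 'wrist_torque': array([-0.731 , -0.1202, -0.1638]), 'opening': 0.6014394118786907, 'qpos': array([ 3.4000e-02,  2.2420e-01,  1.8064e+00, -1.4000e-03,  1.1079e+00,
       -4.2500e-02])}
```

View pics/m_scene.png

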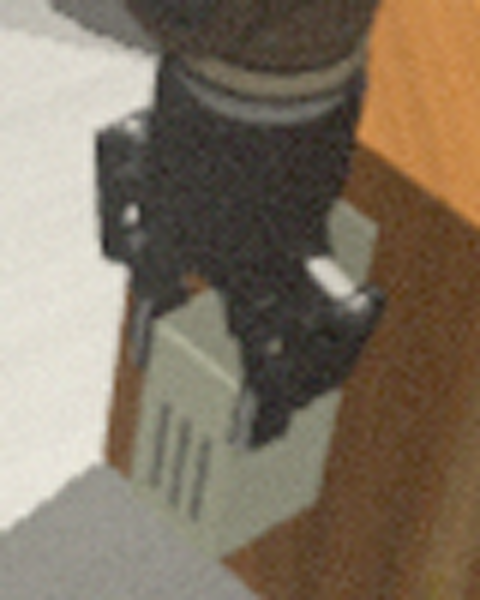

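Request:
{"op": "send_rows", "data": {"rows": [[0, 0, -0.004, 0], [0, 0, -0.008, 0], [0, 0, -0.012, 0], [0, 0, -0.016, 0], [0, 0, -0.016, 0]]}}

```text
time: 14.55
eef_pos: [0.5995, 0.1211, 0.1627]
tcp_rot: [0.679, 0.734, 0.001, 0.002]
contact_force: [0.7, -5.6, 1.1]
opening: 0.598
```

Request:
{"op": "send_rows", "data": {"rows": [[0, 0, -0.005, 0], [0, 0, -0.01, 0], [0, 0, -0.015, 0], [0, 0, -0.02, 0], [0, 0, -0.024, 0], [0, 0, -0.024, 0]]}}

```text
time: 15.3
eef_pos: [0.5995, 0.1211, 0.1554]
tcp_rot: [0.679, 0.734, 0.001, 0.002]
contact_force: [0.0, -4.6, 0.6]
opening: 0.602
```

Request:
{"op": "send_rows", "data": {"rows": [[0, 0, -0.002, 0], [0, 0, -0.004, 0], [0, 0, -0.006, 0], [0, 0, -0.006, 0]]}}

```text
time: 15.8
eef_pos: [0.5995, 0.1211, 0.1538]
tcp_rot: [0.679, 0.734, 0.001, 0.002]
contact_force: [1.1, -4.1, 2.2]
opening: 0.603
```

Request:
{"op": "send_rows", "data": {"rows": [[0, 0, -0.003, 0], [0, 0, -0.005, 0], [0, 0, -0.005, 0], [0, 0, -0.005, 0]]}}

```text
time: 16.3
eef_pos: [0.5997, 0.1211, 0.1535]
tcp_rot: [0.679, 0.734, 0.001, 0.002]
contact_force: [-1.8, -4.8, 6.3]
opening: 0.599
```

```bash
python3 snap.py o "(370,150,80,100,6)" "(150,130,160,180,3.3)"
```

```text
{'time': 16.4, 'eef_pos': array([0.5997, 0.1211, 0.1535]), 'tcp_rot': array([0.6791, 0.734 , 0.0008, 0.0018]), 'contact_force': array([-2.1835, -4.8039,  5.1549]), 'wrist_torque': array([-0.7271,  0.2669, -0.0609]), 'opening': 0.5987143898691579, 'qpos': array([ 3.4100e-02,  2.4050e-01,  1.8146e+00, -1.7000e-03,  1.0829e+00,
       -4.2800e-02])}
```

View pics/o_scene.png

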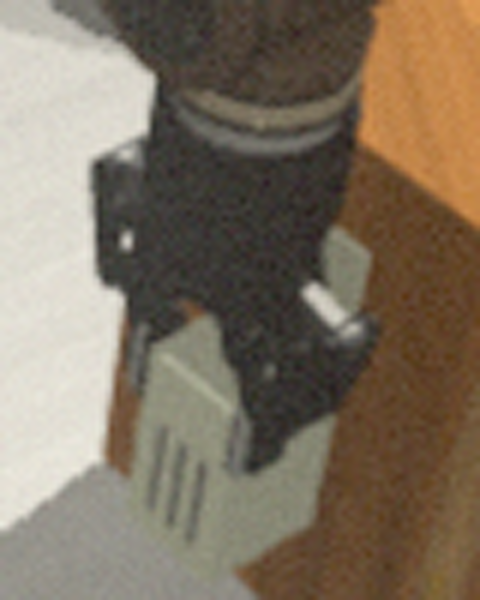

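Request:
{"op": "send_rows", "data": {"rows": [[0, -0.001, 0.003, 0], [0, -0.0027, 0.0067, 0], [0, -0.0027, 0.0067, 0], [0, -0.0027, 0.0067, 0]]}}

```text
time: 16.9
eef_pos: [0.5992, 0.1211, 0.1536]
tcp_rot: [0.679, 0.734, 0.001, 0.001]
contact_force: [4.3, -3.2, 2.1]
opening: 0.597
```

Request:
{"op": "send_rows", "data": {"rows": [[0, 0, 0, 0], [0, 0, 0, 0], [0, 0, 0, 0], [0, 0, 0, 0], [0, 0, 0, 0], [0, 0, 0, 0]], "jaw": 0}}

```text
time: 17.65
eef_pos: [0.5982, 0.121, 0.1529]
tcp_rot: [0.679, 0.734, -0.0, -0.0]
contact_force: [0.2, -0.4, 1.0]
opening: 0.998
```

```bash
python3 snap.py p "(370,150,80,100,6)" "(150,130,160,180,3.3)"
```

```text
{'time': 17.75, 'eef_pos': array([0.5982, 0.121 , 0.1529]), 'tcp_rot': array([ 0.6792,  0.734 ,  0.    , -0.    ]), 'contact_force': array([-0.9431,  0.4755, -0.2756]), 'wrist_torque': array([-0.0039,  0.0203, -0.0028]), 'opening': 1.001225372734483, 'qpos': array([ 3.3400e-02,  2.3990e-01,  1.8166e+00,  1.0000e-04,  1.0852e+00,
       -4.4200e-02])}
```

View pics/p_scene.png

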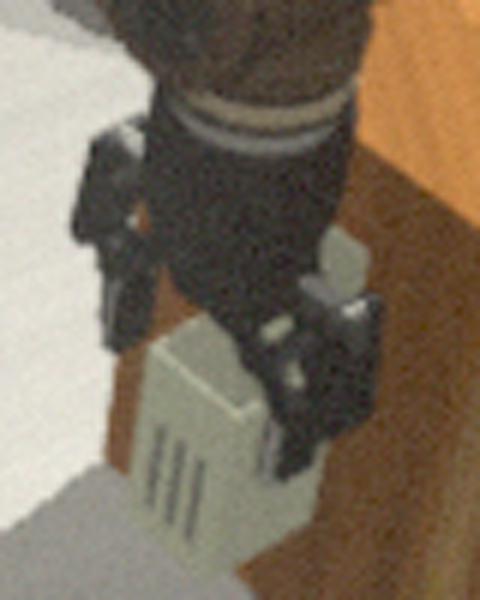

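Request:
{"op": "send_rows", "data": {"rows": [[0, -0.005, 0.03, 0], [0, -0.008, 0.08, 0], [0, -0.008, 0.15, 0], [0, -0.008, 0.25, 0], [0, -0.008, 0.35, 0], [0, -0.008, 0.5, 0], [0, -0.1, 0.6, 0], [0, -0.25, 0.6, 0], [0, -0.4, 0.6, 0], [-0.1, -0.55, 0.6, 0], [-0.2, -0.7, 0.6, 0], [-0.3, -0.85, 0.6, 0], [-0.3, -1, 0.6, 0], [-0.3, -1, 0.6, 0]]}}

```text
time: 19.5
eef_pos: [0.5077, -0.1816, 0.3347]
tcp_rot: [0.681, 0.733, 0.0, 0.001]
contact_force: [0.7, -0.9, 0.1]
opening: 1.0
```

```bash
python3 snap.py r "(360,110,120,160,3.7)" "(50,100,440,260,1.8)"
```

```text
{'time': 19.6, 'eef_pos': array([ 0.5082, -0.1792,  0.3342]), 'tcp_rot': array([6.795e-01, 7.337e-01, 4.000e-04, 7.000e-04]), 'contact_force': array([-0.9347, -0.1033, -0.02  ]), 'wrist_torque': array([ 0.031 , -0.0408, -0.0346]), 'opening': 0.9966377275339264, 'qpos': array([-5.2750e-01, -7.2500e-02,  1.8106e+00,  5.0000e-04,  1.4020e+00,
       -6.0420e-01])}
```

View pics/r_scene.png

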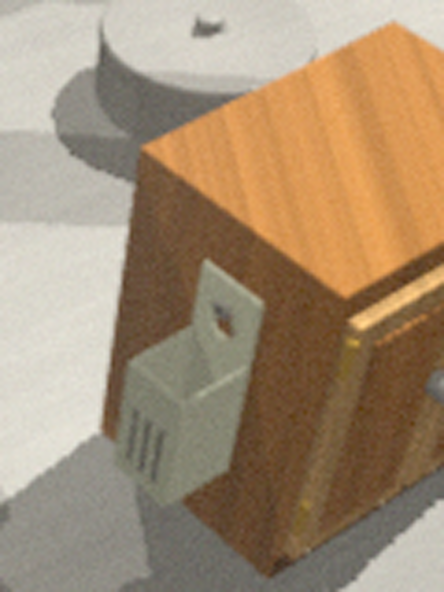

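View pics/r_top.png

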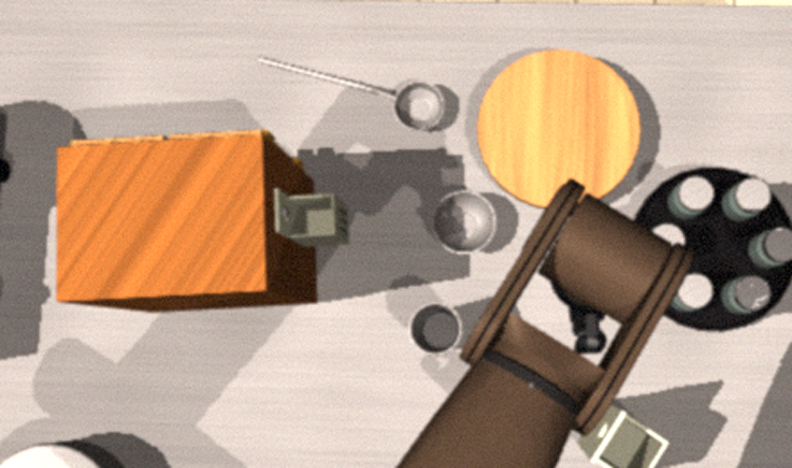

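```bash
python3 - <<'E'
import cv2
im=cv2.imread('pics/r_scene_raw.png')
cv2.imwrite('pics/s1.png',cv2.resize(cv2.convertScaleAbs(im[175:250,385:440],alpha=1.8),None,fx=8,fy=8,interpolation=cv2.INTER_CUBIC))
im=cv2.imread('pics/r_top_raw.png')
cv2.imwrite('pics/s2.png',cv2.resize(cv2.convertScaleAbs(im[195:245,190:255],alpha=2.2),None,fx=9,fy=9,interpolation=cv2.INTER_CUBIC))
E
```

```text
(no output)
```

View pics/s1.png

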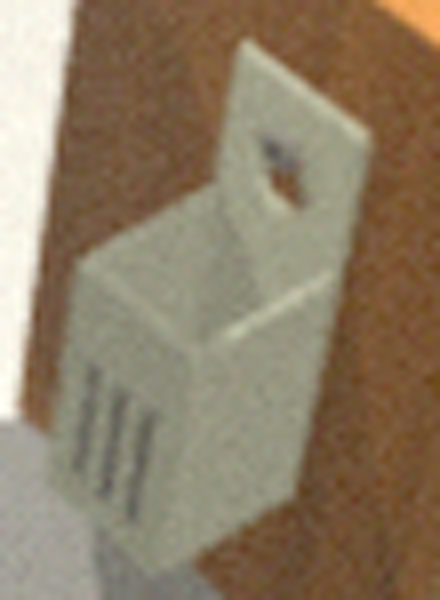

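View pics/s2.png

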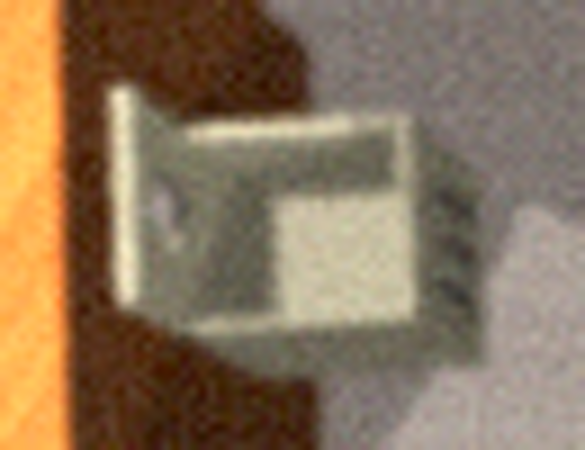

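```bash
python3 - <<'E'
from h import *
from scipy.spatial.transform import Rotation as R
p=un([(245,38),(372,135),(78,262),(192,352),(148,572),(292,498),(52,480)],385,175,8)
M=np.array([(30,26,156),(30,-26,156),(-30,26,100),(-30,-26,100),(-30,-26,0),(30,-26,0),(-30,26,0)])/1e3
pt=un([(108,88),(117,305),(412,113),(415,322)],190,195,9)
Mt=np.array([(30,-26,156),(30,26,156),(-30,-26,100),(-30,26,100)])/1e3
T=lambda a,M:(R.from_euler('ZYX',a[3:],degrees=True).apply(M)+a[:3])
f=lambda a:np.r_[(proj('scene',T(a,M))-p).ravel(),(proj('top',T(a,Mt))-pt).ravel()]
r=least_squares(f,[.6,.14,.07,94,0,0],loss='soft_l1',x_scale=[.01]*3+[1]*3);a=r.x;print(a,f(a).reshape(-1,2).round(2).tolist())
k=T(a,[[.03,0,.136]])[0];c,s=np.cos(np.radians(4.45)),np.sin(np.radians(4.45));d=k-[.5765,.292,0];print('kend cup',c*d[0]+s*d[1],-s*d[0]+c*d[1],d[2])
import cv2
for n in('scene','top'):
    A=cv2.imread(f'pics/{n}0.png',0);B=cv2.imread(f'pics/r_{n}_raw.png',0)
E
```

```text
[ 0.5987  0.1412  0.0701 93.7868  0.2501 -0.8028] [[0.48, 0.01], [0.06, -0.24], [-0.16, -0.75], [0.23, 0.39], [0.65, 0.81], [0.15, -0.23], [-0.97, 0.01], [0.56, 0.06], [-0.03, 0.02], [-0.14, 0.32], [0.08, -0.01]]
kend cup 0.008922265686590703 -0.12143002484400106 0.20595476402735766
```

```bash
python3 - <<'E'
import cv2,numpy as np
A=cv2.imread('pics/scene0.png');B=cv2.imread('pics/r_scene_raw.png')
cv2.imwrite('pics/t.png',np.hstack([A[180:400,150:520],B[180:400,150:520]]))
E
```

```text
(no output)
```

View pics/t.png

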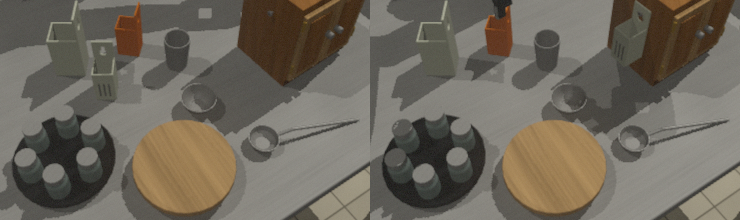

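```bash
python3 -c "
from plant import workorder; print(workorder.sign_off())"
```

```text
the job is handed in; nothing more can be done
None
```

The white spoon caddy is hanging on the screw, let go, and I handed the job in at about 19.6 s. The hand-in gave no verdict, so what follows rests on my own checks.

**What I did:**
- I gripped the smaller white caddy 21 mm forward of its middle, because the gripper could not be leaned back.
- I turned it to face the panel and set the keyhole over the screw, which I measured at about 9 mm along cupboard x.
- I moved it in gently. There was no contact where the screw head would have stopped it. It came flat on the panel at 5.5 N.
- I slid it down 18 mm until it seated, with about 6 N of upward force, then eased off, opened the jaws and backed away.

**Last checks, from a two-camera fit:**
- **Slot seat:** at cupboard x of about 9 mm, height of about 206 mm, and 1.4 mm off the panel, which is within the fit's error.
- **Straightness:** tilt is under 1°, and it is parallel to the panel within about 0.7°.
- **Bystanders:** all look unmoved when I compared the first and last pictures by eye, and the arm reads no contact.

**What disagreed:**
- The panel was felt about 1.3 mm nearer than the cameras put it.
- While the caddy slid on the screw, the tool drifted about 1 to 1.5 mm sideways. I felt at most about 4 N of side force just before letting go.

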